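# Slide the copper dish between the mortars onto the felt spot

## Task

Push the lidded copper dish along the counter, through the narrow gap between the two fixed brass mortars, and leave it sitting wholly on the round green felt spot on the other side of them. Push only against the dish's side wall: do not touch its lid or knob, do not lift or tip it, and leave the other wares standing where they are.

Things in the scene. Friction and masses are not known exactly. Their poses are not given: they have to be found in the camera images.
- dish: The round lidded copper dish to push: an upright cylindrical wall 90 mm in diameter and 32 mm high, too wide to be grasped. About 0.35 to 0.75 kg with its lid, loose on the counter and slides on its flat bottom. Origin: centre of its underside; z up. Its x and y axes mean nothing (it is round).
- lid: The silver-coloured lid fixed on top of the dish: 72 mm in diameter at its edge, set 9 mm in from the dish's wall, low cone with a small brass ball knob 14 mm wide whose top is 58 mm above the counter. Not to be touched. Origin: on the dish's axis, on top of the wall (32 mm above the dish's underside).
- mortars: Two open brass mortars with copper bands, fixed to the counter, each an upright cylinder 76 mm in diameter and 50 mm tall. Origin: on the counter, midway between them. Its x axis runs level through the gap (the dish may have to go along +x or along -x); its y axis joins the mortars, whose axes stand at y = +87 mm and y = -87 mm. The gap between them is 98 mm, 8 mm more than the dish.
- felt: Round green felt spot, 124 mm in diameter, set flush in the counter (no step to climb), 130 to 170 mm from the middle of the gap and up to 30 mm off its line, on the other side of the mortars from the dish. Origin: its centre.
- cup_copper: Bystander, loose, to be left alone: small open copper cup, 56 mm wide, 55 mm tall. Origin: centre of its underside.
- cup_tinned: Bystander, loose, to be left alone: small open silver-coloured cup, 56 mm wide, 55 mm tall. Origin: centre of its underside.
- spice_pot: Bystander, loose, to be left alone: small closed brass pot with a pointed top, 54 mm wide, 66 mm tall. Origin: centre of its underside.
- coffee_pot: Bystander, loose, to be left alone: open copper coffee pot, 68 mm wide, 55 mm tall, with a dark wooden handle reaching 110 mm along its x axis, up to 70 mm high. Origin: centre of its underside.
- bowl: Bystander, loose, to be left alone: open brass bowl, 110 mm wide, 45 mm tall. Origin: centre of its underside.
- candlestick: Bystander, loose, to be left alone: silver-coloured candlestick, foot 80 mm wide, 95 mm tall. Origin: centre of its underside.
Not all that is in view belongs to the job. Leave any red or turquoise look-alike of the dish alone.

How it is judged:
By the outcome, as a careful person would: the job done as asked, in the order asked, and still so for the second after the job is handed in, with the robot touching nothing.
It also fails if it takes over 51 s, if anything falls off the work surface, if the arm or the gripper's body presses on something with over 40 N, if the wrist force passes 120 N, or if a joint passes its speed limit or range.

## Robot

A 7-joint arm with a two-finger parallel gripper is mounted at the origin on the work surface. World frame = base frame: x ahead of the robot, y to its left, z up, the work surface at z = 0. Lengths are in m, angles in rad, forces in N, time in s.
With the tool pointing down it reaches from about 0.4 to 0.85 m from the base axis. Payload 10.4 kg.
Tool frame: the origin (TCP) lies between the finger pads; the fingertips stand 19 mm ahead of it and the grasp point (between the pads) is the TCP; x points along the fingers, y is the direction in which the jaws open and shut, and the axes are right-handed (so a half turn about x gives the same grasp; the last joint's range is limited). The gripper opens to 87 mm and grips with 3 to 60 N. Pads are 19 mm wide; open, the fingers measure 117 mm over their backs; the gripper's body (75 mm by 190 mm) begins 51 mm behind the grasp point.
Start: joints at [1.299, 0.332, -0.065, 1.46, 0.022, 1.35, -0.088], TCP at [0.154, -0.606, 0.242] pointing down, gripper open.
Joint ranges: [-2.6, 2.6], [-0.5, 2.12], [-1.47, 1.34], [0.16, 2.42], [-1.27, 4.41], [0.06, 2.06], [-2.6, 2.6]. Speed limits (rad/s): [2.22, 2.22, 2.79, 2.79, 3.14, 3.14, 3.14].

## Interface

Orientations are given as a unit quaternion [x, y, z, w].
In Python, from bench import r gives the robot as it stands.
- The arm moves only by the tool drive_tool, never from a script. Its argument "motion" is a list of rows, each a list of 4 numbers: the shift along the tool's x, y, z in cm, then the turn about the tool's x in units of 5 degrees (1.0 is 5 degrees). In form: [[tx, ty, tz, twist], ...]. A call has 1 to 20 rows; each row is the pose to reach, as a shift and turn from the pose commanded when the call began, along the tool's axes at that moment; what a row does not reach only later rows make up. A row lasts 1/12 s, in which the tool goes at most 41.7 mm and 7.16 degrees, less where a joint would pass 70% of its speed; a pose out of reach is approached as far as the arm can. A call with a gripper value outside its range is refused whole. "grip" is the closure in counts, from 0 (fully open) to 255 (shut), set as the call begins (left out, the last holds). The fingers move at their own pace and stop on an object; "force" is the grip in N (left out, the last holds). Time passes only in rows, so rows that repeat a pose let the fingers close. It gives the time, the measured TCP pose, the force and the opening at its end, in the units of the state.
- r.read_state(): the state, without advancing time (a new reading comes with each control period).
- r.camera(name): name is "side" or "top"; returns the picture (400x640x3 uint8, red, green, blue); there is no depth.
- r.calibration(name): a dict with "fx", "fy", "cx", "cy" (pixels), "xyz" and "orientation" of the camera in the world. Camera axes: x right, y up, looking along -z (the intrinsics and any distortion apply to the point x, -y, -z); pixel columns grow to the right and rows downward; lengths in m; the calibration is good to about 2 mm. A picture is of the moment at which its call begins. calibration takes no time and is no camera call.
- r.close_job(): hands the job in, once; it reports no verdict.
The state is a dict: "time": time; "joint_positions": joint angles; "joint_vel": joint speeds; "joint_torque": joint torques, N m; "ee_pos": TCP position; "eef_rot": TCP orientation; "ft_force": force on the tool from outside, world axes, zero at the start; "torque": the same for the moment, N m; "width": finger opening in m.
Only numpy, scipy, OpenCV 4.12 (cv2) and the standard library are available. Lean on these libraries where they do the work, as an engineer would, in place of code of your own. Each camera call takes 0.05 s, during which the arm holds its last target.

## Working session

There is one attempt and no reset: what is moved stays moved. The work goes in short steps, Python scripts to look and compute and a tool call to move; the robot and the scene stay as the last step left them, time stands still between calls to the robot, and variables do not carry over. Pictures are saved under pics/ and viewed, and the job is handed in when it is done.

Besides the shell and the picture viewer there is one more tool, called after ">>>" as a command line: name --pt "numbers of a row" for each row, then --argument value for the rest. drive_tool: Moves the arm, as the interface text tells. Its arguments: {"type":"object","properties":{"motion":{"type":"array","items":{"type":"array","items":{"type":"number"}}},"grip":{"type":"number"},"force":{"type":"number"}},"required":["motion"]}

```bash
ls; mkdir -p pics
python3 - <<'E'
from bench import r
import cv2
print(r.read_state())
for n in("top","side"):
    c=r.calibration(n);print(n,c)
    cv2.imwrite(f"pics/{n}0.png",r.camera(n)[:,:,::-1])
E
```

```text
pics
{'time': 0.0, 'joint_positions': array([ 1.29943226,  0.33284729, -0.06468676,  1.46091787,  0.02160708,
        1.34989393, -0.08847715]), 'joint_vel': array([-2.30241638e-03,  4.32501291e-04, -2.92929570e-05,  1.19892605e-03,
        3.73044268e-04, -9.65826788e-05, -3.30076783e-04]), 'joint_torque': array([-7.12319725e-04, -6.23260832e+01,  2.41364323e-02, -3.89888656e+01,
       -6.14160625e-02,  4.00051998e-02,  1.52125062e-04]), 'ee_pos': array([ 0.15377945, -0.60542695,  0.24078043]), 'eef_rot': array([-0.70155631, -0.08821305,  0.70172861, -0.08725917]), 'ft_force': array([-0.79412273,  0.83585748, -1.17473343]), 'torque': array([-0.04044872,  0.00579569,  0.01764672]), 'width': 0.0871479046479294}
top {'fx': 417.46252591534807, 'fy': 417.46252591534807, 'cx': 314.973046319472, 'cy': 201.40200938345214, 'xyz': array([ 0.39858963, -0.01102438,  1.19411491]), 'orientation': array([-0.06013315,  0.04667052,  0.71074329, -0.69932099])}
side {'fx': 400.03776043516433, 'fy': 400.03776043516433, 'cx': 310.919596036009, 'cy': 195.94409903611606, 'xyz': array([0.00712031, 1.0147669 , 0.69945968]), 'orientation': array([-0.12826433,  0.4998282 ,  0.83008228, -0.21138458])}
```

View pics/top0.png

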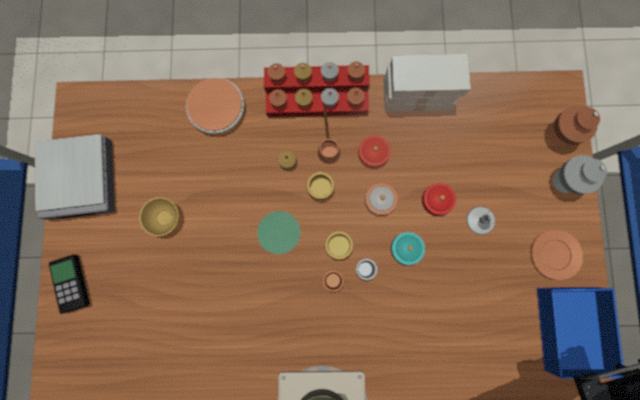

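View pics/side0.png

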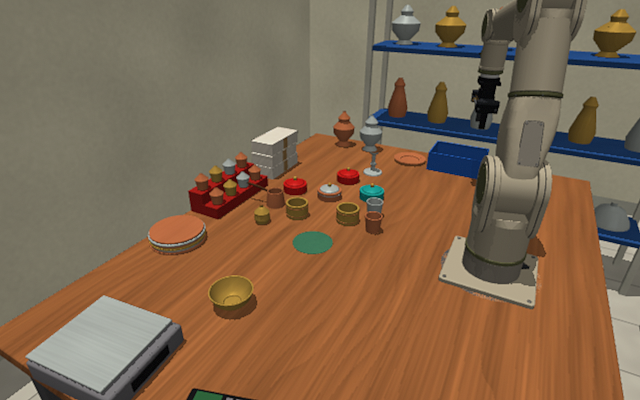

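```bash
cat > h.py <<'E'
import numpy as np, cv2
from scipy.spatial.transform import Rotation as R
from bench import r
def ray(n,uv):
    c=r.calibration(n);d=np.array([(uv[0]-c['cx'])/c['fx'],-(uv[1]-c['cy'])/c['fy'],-1])
    return np.array(c['xyz']),R.from_quat(c['orientation']).apply(d)
def unp(n,uv,z):
    o,d=ray(n,uv);return (o+d*(z-o[2])/d[2])[:2]
def proj(n,P):
    c=r.calibration(n);p=R.from_quat(c['orientation']).inv().apply(np.atleast_2d(P)-c['xyz'])
    return np.c_[c['cx']+c['fx']*p[:,0]/-p[:,2],c['cy']-c['fy']*p[:,1]/-p[:,2]]
def circ(n,x,y,z,rad):
    t=np.linspace(0,2*np.pi,60)
    return proj(n,np.c_[x+rad*np.cos(t),y+rad*np.sin(t),0*t+z])
def crop(n,img,u0,v0,u1,v1,s,fn,circles=()):
    im=cv2.resize(img[v0:v1,u0:u1,::-1],None,fx=s,fy=s,interpolation=cv2.INTER_CUBIC)
    for (x,y,z,rad,col) in circles:
        p=(circ(n,x,y,z,rad)-[u0,v0]+.5)*s
        cv2.polylines(im,[np.int32(p*16)],True,col,1,cv2.LINE_AA,4)
    cv2.imwrite(fn,im)
E
python3 - <<'E'
from h import *
im=cv2.imread("pics/top0.png")[:,:,::-1]
for nm,uv,z in [("dish",(381,199),.035),("mA",(320,186),.05),("mB",(339,245),.05),("felt",(279,232),0),("turq",(408,248),.03),("red1",(439,199),.03),("red2",(375,151),.03),("tin",(367,269),.055),("cup",(333,281),.055),("spice",(287,160),.05),("pot",(329,149),.05),("cand",(481,220),.05),("bowl",(160,217),.04)]: print(nm,unp("top",uv,z).round(3))
crop("top",im,250,120,450,300,4,"pics/c0.png")
im=cv2.imread("pics/side0.png")[:,:,::-1]
crop("side",im,240,150,400,260,5,"pics/s0.png")
E
```

```text
dish [ 0.579 -0.175]
mA [ 0.616 -0.005]
mB [ 0.452 -0.054]
felt [0.494 0.115]
turq [ 0.441 -0.245]
red1 [ 0.577 -0.338]
red2 [ 0.719 -0.164]
tin [ 0.386 -0.128]
cup [ 0.356 -0.036]
spice [0.693 0.087]
pot [ 0.722 -0.032]
cand [ 0.514 -0.443]
bowl [0.538 0.445]
```

View pics/c0.png

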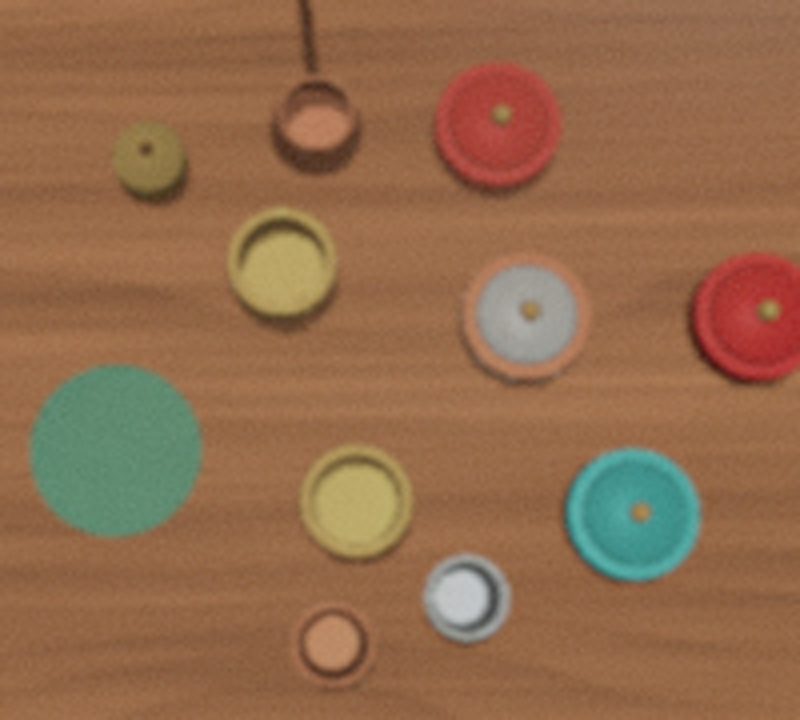

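View pics/s0.png

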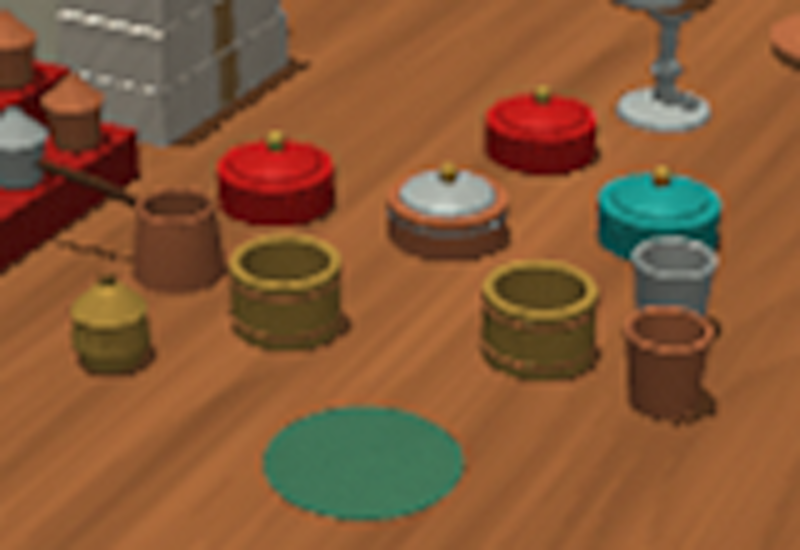

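The dish is the copper-walled one with the silver lid, at top pixel (381,199). The look-alikes are red at (375,151) and (439,199), and turquoise at (408,248). The mortars are at (320,186) and (339,245), and the felt is at (279,232). The crops confirm this. Next I'll refine the positions with colour masks and overlays in both views.

```bash
cat > loc.py <<'E'
from h import *
from scipy.optimize import least_squares
def fit(n,img,hsvlo,hsvhi,box,z,rad,nm):
    u0,v0,u1,v1=box
    hsv=cv2.cvtColor(np.ascontiguousarray(img[v0:v1,u0:u1]),cv2.COLOR_RGB2HSV)
    m=cv2.inRange(hsv,hsvlo,hsvhi)
    k=max(cv2.findContours(m,cv2.RETR_EXTERNAL,cv2.CHAIN_APPROX_NONE)[0],key=cv2.contourArea)
    k=cv2.convexHull(k)[:,0,:]+[u0,v0]
    P=np.array([unp(n,p,z) for p in k])
    s=least_squares(lambda q:np.hypot(*(P-q[:2]).T)-q[2],[*P.mean(0),rad],loss='soft_l1',f_scale=.002)
    print(n,nm,s.x.round(4),"expect r",rad,"n",len(k)); return s.x
E
python3 - <<'E'
from loc import *
t=cv2.imread("pics/top0.png")[:,:,::-1]; s=cv2.imread("pics/side0.png")[:,:,::-1]
fit("top",t,(60,60,40),(90,255,255),(240,190,320,270),0,.062,"felt")
fit("side",s,(60,60,40),(90,255,255),(280,220,350,270),0,.062,"felt")
fit("top",t,(20,80,110),(32,255,255),(300,165,342,206),.05,.038,"mA")
fit("top",t,(20,80,110),(32,255,255),(320,225,358,265),.05,.038,"mB")
fit("top",t,(0,0,110),(179,60,255),(362,180,402,220),.032,.036,"lid")
fit("side",s,(0,0,110),(179,60,255),(315,180,345,200),.035,.036,"lid")
E
cat > ov.py <<'E'
from h import *
def ov(tag,t,s,C):
    crop("top",t,250,140,450,280,4,f"pics/t_{tag}.png",C)
    crop("side",s,240,150,400,260,5,f"pics/s_{tag}.png",C)
E
python3 - <<'E'
from ov import *
t=cv2.imread("pics/top0.png")[:,:,::-1]; s=cv2.imread("pics/side0.png")[:,:,::-1]
W=(255,255,255);K=(0,0,0)
ov("a",t,s,[(.494,.115,0,.062,W),(.616,-.005,.05,.038,W),(.452,-.054,.05,.038,W),(.579,-.175,.032,.045,K)])
E
```

```text
top felt [0.4937 0.1167 0.0586] expect r 0.062 n 28
side felt [0.4943 0.1171 0.0595] expect r 0.062 n 19
top mA [ 0.619  -0.0053  0.0362] expect r 0.038 n 19
top mB [ 0.4522 -0.0533  0.0364] expect r 0.038 n 17
top lid [ 0.5819 -0.1765  0.0344] expect r 0.036 n 19
side lid [ 0.5808 -0.174   0.0352] expect r 0.036 n 11
```

View pics/t_a.png

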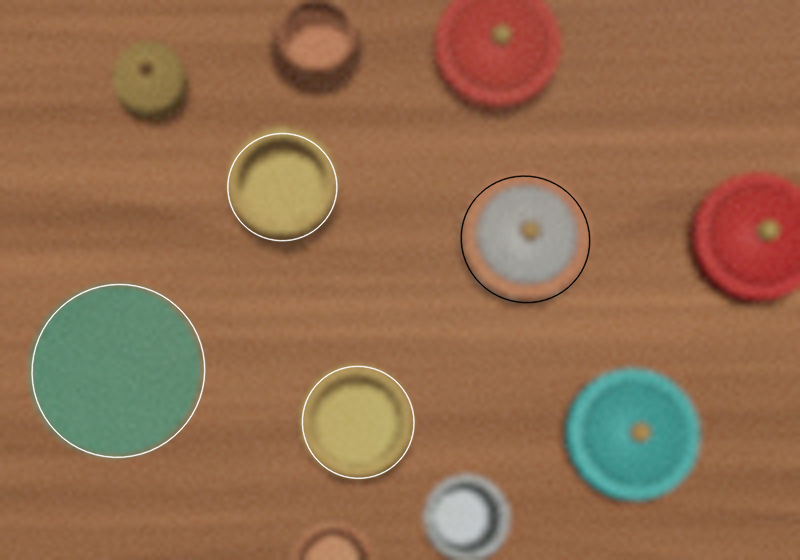

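View pics/s_a.png

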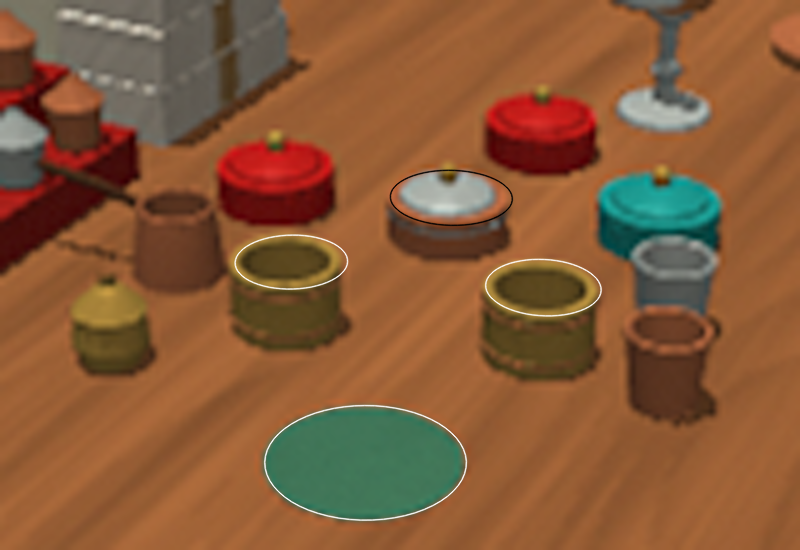

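```bash
cat > mv.py <<'E'
from h import *
mid=np.array([.535,-.029]);L=np.array([.9596,.2815]);L/=np.linalg.norm(L);U=np.array([-L[1],L[0]])
def frame():
    s=r.read_state();M=R.from_quat(s['eef_rot']);p=np.array(s['ee_pos']);return s,M,p
def rel(p): d=np.array(p[:2])-mid;return d@U,d@L
def go(along,lat,z):
    s,M,p=frame();x=M.as_matrix()
    T=np.r_[mid+along*U+lat*L,z]
    d=M.inv().apply(T-p)*100
    y=x[:2,1];sg=np.sign(y@L);y=y*sg
    a=np.degrees(np.arctan2(L[1],L[0])-np.arctan2(y[1],y[0])) # world ccw needed
    tw=a*np.sign(x[2,0])/5
    print("tool x",x[:,0].round(3),"y",x[:,1].round(3)); print("now along/lat/z mm",np.round(np.r_[rel(p),p[2]]*1000,1),"target",T.round(4)); print("shift cm",d.round(2),"twist",round(tw,2),"F",np.round(s['ft_force'],1),"t",s['time'],"w",s['width'])
E
python3 -c "
from mv import *
print(rel((.582,-.1755)),rel((.494,.1165)))
go(-.24,0,.12)"
```

```text
(np.float64(-0.1538061777476031), np.float64(0.0038613063427697923)) (np.float64(0.15115767628326715), np.float64(0.0016145899302990368))
tool x [-0.     0.001 -1.   ] y [ 0.246 -0.969 -0.001]
now along/lat/z mm [-445.8 -528.   240.8] target [ 0.6026 -0.2593  0.12  ]
shift cm [ 12.11 -22.48 -52.02] twist 17.58 F [-0.1  0.8 -0.4] t 0.1 w 0.08721039901372007
```

>>> drive_tool --pt "0 -1.2 -2.7 -0.9" --pt "0 -2.4 -5.4 -1.9" --pt "0 -3.6 -8.2 -2.9" --pt "0 -4.8 -11 -3.9" --pt "0 -6 -13.8 -4.9" --pt "0 -7.2 -16.6 -5.9" --pt "0 -8.4 -19.4 -6.9" --pt "0 -9.6 -22.2 -7.9" --pt "0 -10.8 -25 -8.9" --pt "0 -12 -27.8 -9.9" --pt "0 -13.2 -30.6 -10.9" --pt "0 -14.4 -33.4 -11.9" --pt "0 -15.6 -36.2 -12.9" --pt "0 -16.8 -39 -13.9" --pt "0 -18 -41.8 -14.9" --pt "0 -19.2 -44.6 -15.9" --pt "0 -20.4 -47.4 -16.9" --pt "0 -21.6 -50 -17.7" --pt "0 -22.5 -52 -18.4" --pt "0 -22.5 -52 -18.4" --grip 138

```text
time: 1.77
ee_pos: [0.6054, -0.2544, 0.2407]
eef_rot: [0.422, 0.568, -0.42, 0.567]
ft_force: [0.5, 0.3, -0.4]
width: 0.0397
```

```bash
python3 -c "
from mv import *
go(-.24,0,.10)
cv2.imwrite('pics/top1.png',r.camera('top')[:,:,::-1])
print(r.read_state()['joint_positions'].round(2))"
```

```text
tool x [ 0.     0.003 -1.   ] y [0.957 0.29  0.001]
now along/lat/z mm [-236.1    4.1  240.7] target [ 0.6026 -0.2593  0.1   ]
shift cm [14.06 -0.43  0.43] twist 0.1 F [ 0.5  0.3 -0.4] t 1.7667 w 0.03971344898123786
[ 0.72  0.46 -0.54  1.35  0.23  1.4   0.47]
```

View pics/top1.png

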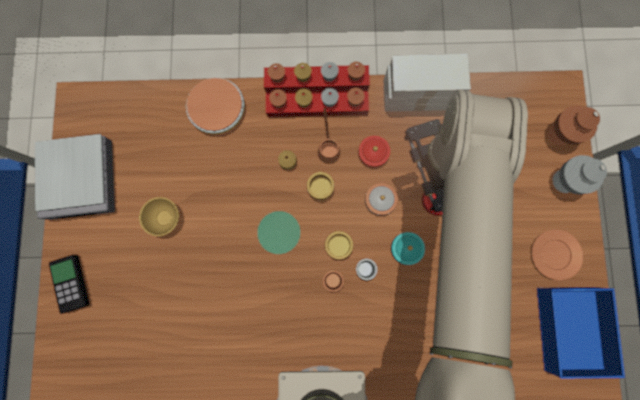

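>>> drive_tool --pt "1 0 0 0" --pt "3 -0.1 -0.1 0" --pt "5 -0.2 -0.1 0" --pt "7 -0.3 -0.2 0.1" --pt "9 -0.4 -0.3 0.1" --pt "11 -0.4 -0.3 0.1" --pt "13 -0.4 -0.3 0.1" --pt "15 -0.4 -0.3 0.1" --pt "16.5 -0.4 -0.3 0.1" --pt "17 -0.4 -0.3 0.1" --pt "17 -0.4 -0.3 0.1"

```text
time: 2.73
ee_pos: [0.5959, -0.2589, 0.0697]
eef_rot: [0.427, 0.564, -0.428, 0.562]
ft_force: [0.5, 0.7, 0.2]
width: 0.0398
```

```bash
python3 -c "
from mv import *
go(-.233,0,.028)
t=r.camera('top');s=r.camera('side')
crop('top',t,320,140,480,260,5,'pics/t2.png')
crop('side',s,220,80,460,240,3,'pics/s2.png')"
```

```text
tool x [-0.003  0.    -1.   ] y [ 0.963  0.269 -0.003]
now along/lat/z mm [-237.7   -6.3   69.7] target [ 0.6006 -0.2526  0.028 ]
shift cm [ 4.17  0.63 -0.48] twist -0.14 F [0.5 0.7 0.2] t 2.7333 w 0.039827179855825734
```

View pics/t2.png

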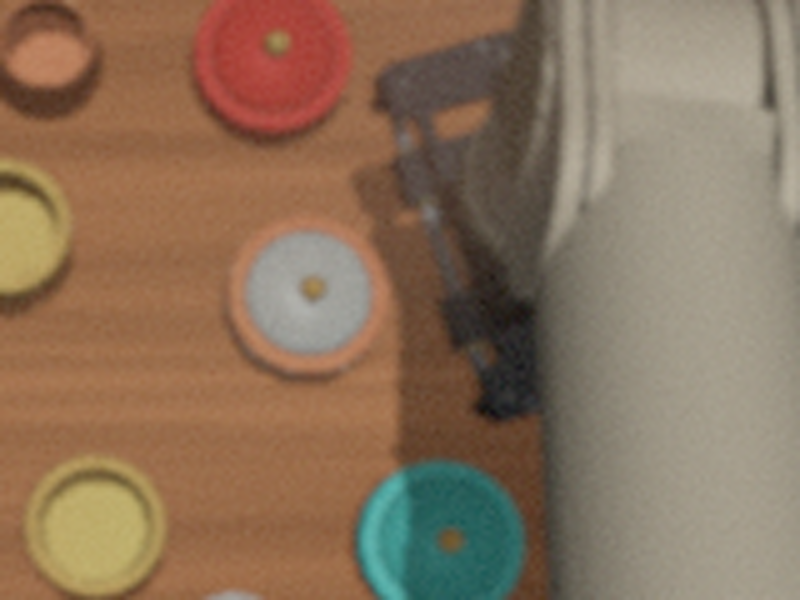

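View pics/s2.png

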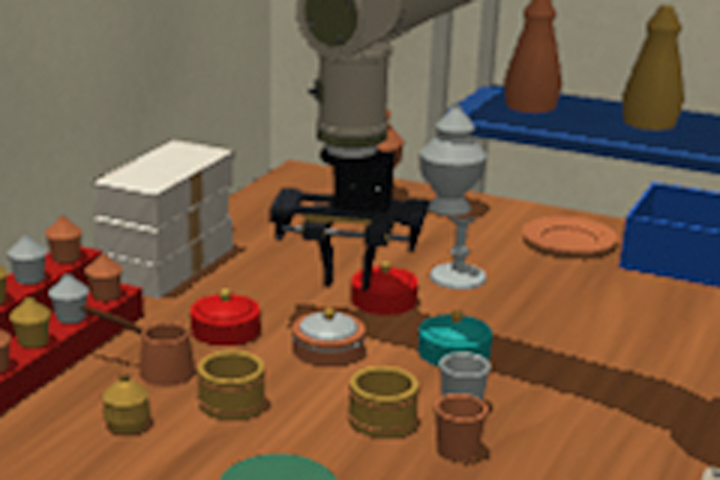

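>>> drive_tool --pt "0 0.2 -0.2 0" --pt "0 0.6 -0.5 -0.1" --pt "0 0.6 -0.5 -0.1" --pt "0 0.6 -0.5 -0.1"

```text
time: 3.17
ee_pos: [0.6029, -0.2508, 0.0722]
eef_rot: [0.424, 0.566, -0.424, 0.566]
ft_force: [-1.0, -0.8, -0.3]
width: 0.04
```

```bash
python3 -c "
from mv import *
go(-.233,0,.028)"
```

```text
tool x [ 0.001 -0.    -1.   ] y [0.96  0.281 0.001]
now along/lat/z mm [-232.     2.7   72.2] target [ 0.6006 -0.2526  0.028 ]
shift cm [ 4.42 -0.27  0.1 ] twist -0.01 F [-1.  -0.8 -0.3] t 3.1667 w 0.040048065321746575
```

>>> drive_tool --pt "0.5 0 0 0" --pt "1.3 -0.1 0 0" --pt "2.1 -0.2 0 0" --pt "2.9 -0.2 0 0" --pt "3.6 -0.2 0 0" --pt "4.1 -0.2 0 0" --pt "4.4 -0.2 0 0" --pt "4.4 -0.2 0 0" --pt "4.4 -0.2 0 0" --pt "4.4 -0.2 0 0"

```text
time: 4.0
ee_pos: [0.6006, -0.2521, 0.028]
eef_rot: [0.424, 0.565, -0.424, 0.566]
ft_force: [0.1, -0.7, -0.3]
width: 0.0401
```

```bash
python3 -c "
from mv import *
go(-.1,0,.028)
t=r.camera('top');s=r.camera('side')
crop('top',t,320,140,480,260,5,'pics/t3.png',[(.582,-.1755,.032,.045,(0,0,0))])
crop('side',s,240,120,400,240,5,'pics/s3.png')"
```

```text
tool x [ 0.001 -0.    -1.   ] y [0.96  0.28  0.001]
now along/lat/z mm [-2.325e+02  2.000e-01  2.800e+01] target [ 0.5631 -0.125   0.028 ]
shift cm [-1.000e-02 -4.000e-02 -1.325e+01] twist -0.02 F [ 0.1 -0.7 -0.3] t 4.0 w 0.0401360413955822
```

View pics/t3.png

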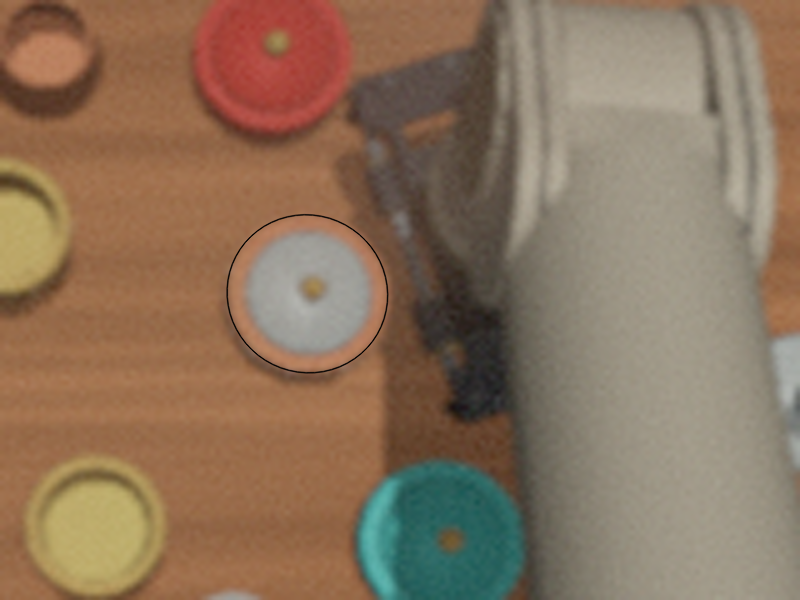

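View pics/s3.png

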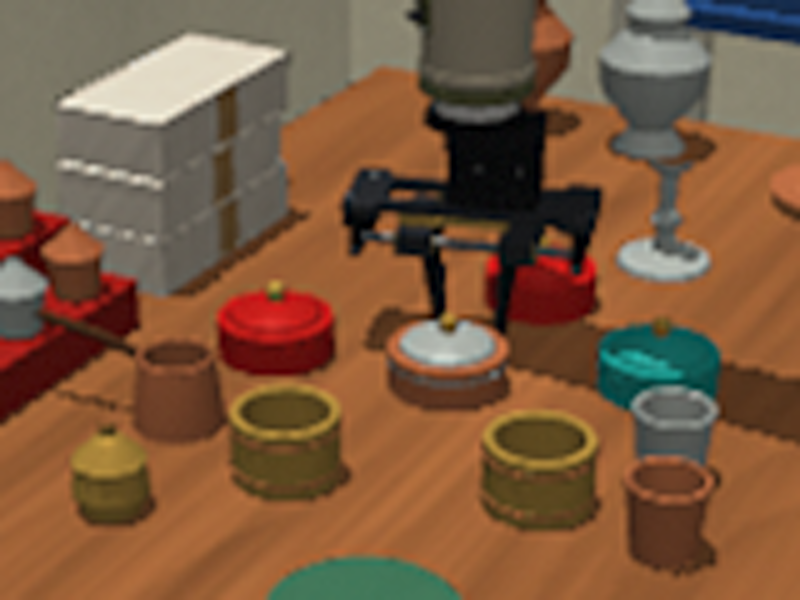

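>>> drive_tool --pt "0 0 -0.4 0" --pt "0 0 -0.9 0" --pt "0 0 -1.4 0" --pt "0 0 -1.9 0" --pt "0 0 -2.3 0" --pt "0 0 -2.7 0" --pt "0 0 -3.1 0" --pt "0 0 -3.5 0" --pt "0 0 -3.9 0" --pt "0 0 -4.3 0" --pt "0 0 -4.7 0" --pt "0 0 -5.1 0" --pt "0 0 -5.5 0" --pt "0 0 -5.9 0" --pt "0 0 -6.3 0" --pt "0 0 -6.7 0" --pt "0 0 -7.1 0" --pt "0 0 -7.4 0" --pt "0 0 -7.6 0" --pt "0 0 -7.6 0"

```text
time: 5.77
ee_pos: [0.5789, -0.1784, 0.0276]
eef_rot: [0.424, 0.566, -0.424, 0.566]
ft_force: [0.6, -0.6, 0.1]
width: 0.0399
```

Run:
```python
from loc import *
from mv import *
go(-.1,0,.028)
t=r.camera('top');s=r.camera('side')
q=fit("top",t,(0,0,110),(179,60,255),(338,175,390,225),.032,.036,"lid")
print("dish along/lat",rel(q[:2]))
W=(255,255,255)
crop('top',t,290,140,450,260,5,'pics/t4.png',[(.619,-.0045,.05,.038,W),(.452,-.0535,.05,.038,W),(q[0],q[1],.032,.045,(0,0,0))])
crop('side',s,240,120,400,240,5,'pics/s4.png',[(.619,-.0045,.05,.038,W),(.452,-.0535,.05,.038,W),(q[0],q[1],.032,.045,(0,0,0))])
```

```text
tool x [-0.  0. -1.] y [ 0.96  0.28 -0.  ]
now along/lat/z mm [-1.557e+02  1.000e-01  2.760e+01] target [ 0.5631 -0.125   0.028 ]
shift cm [-0.04 -0.02 -5.57] twist -0.01 F [ 0.6 -0.6  0.1] t 5.7667 w 0.03991759953832485
top lid [ 0.5635 -0.1283  0.0337] expect r 0.036 n 18
dish along/lat (np.float64(-0.10334386353158254), np.float64(-0.000575462010429123))
```

View pics/t4.png

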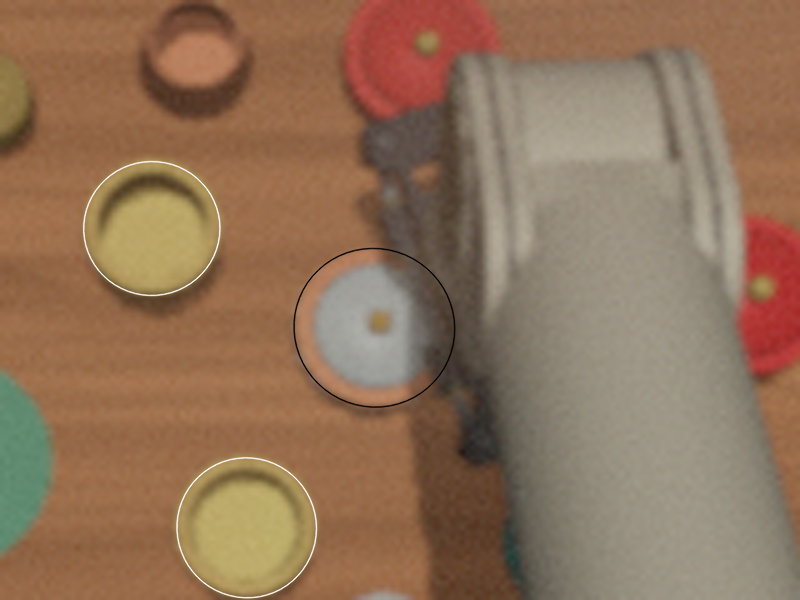

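View pics/s4.png

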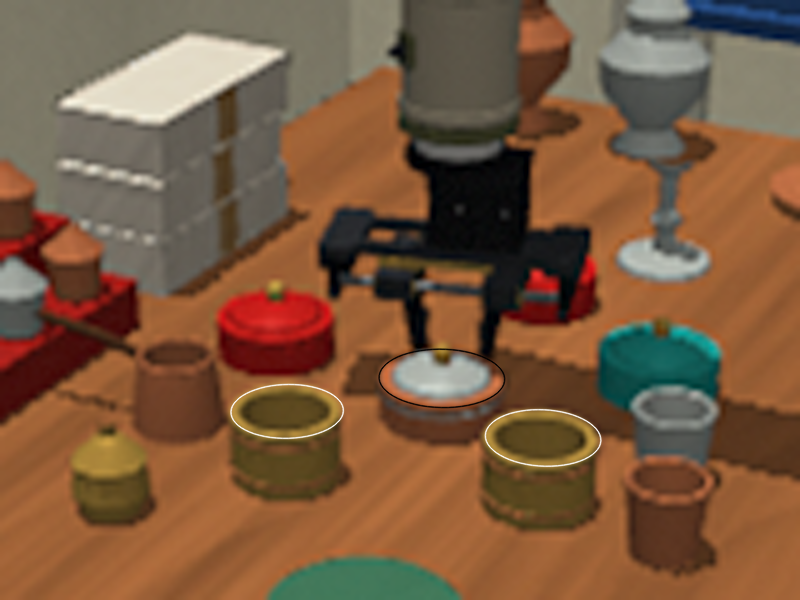

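>>> drive_tool --pt "0 0 -0.3 0" --pt "0 0 -0.7 0" --pt "0 0 -1.1 0" --pt "0 0 -1.5 0" --pt "0 0 -1.9 0" --pt "0 0 -2.3 0" --pt "0 0 -2.7 0" --pt "0 0 -3.1 0" --pt "0 0 -3.5 0" --pt "0 0 -3.9 0" --pt "0 0 -4.3 0" --pt "0 0 -4.7 0" --pt "0 0 -5.1 0" --pt "0 0 -5.5 0" --pt "0 0 -5.9 0" --pt "0 0 -6.3 0" --pt "0 0 -6.7 0" --pt "0 0 -7.0 0"

```text
time: 7.37
ee_pos: [0.5593, -0.1113, 0.0275]
eef_rot: [0.424, 0.566, -0.424, 0.566]
ft_force: [0.8, -1.8, -2.3]
width: 0.0401
```

Run:
```python
from loc import *
from mv import *
go(.1,0,.028)
t=r.camera('top');s=r.camera('side')
W=(255,255,255)
q=mid-.035*U
C=[(.619,-.0045,.05,.038,W),(.452,-.0535,.05,.038,W),(q[0],q[1],.032,.045,(0,0,0))]
crop('top',t,270,140,430,260,5,'pics/t5.png',C)
crop('side',s,240,120,400,240,5,'pics/s5.png',C)
```

```text
tool x [-0.  0. -1.] y [ 0.96  0.28 -0.  ]
now along/lat/z mm [-85.8   0.1  27.5] target [0.5069 0.067  0.028 ]
shift cm [ -0.05  -0.04 -18.58] twist -0.02 F [ 0.8 -1.8 -2.3] t 7.3667 w 0.040072156450227076
```

View pics/t5.png

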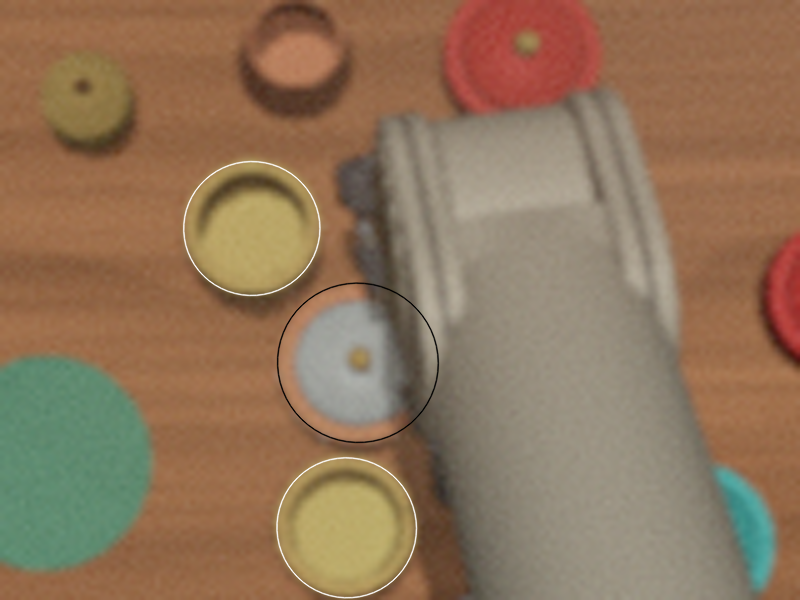

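View pics/s5.png

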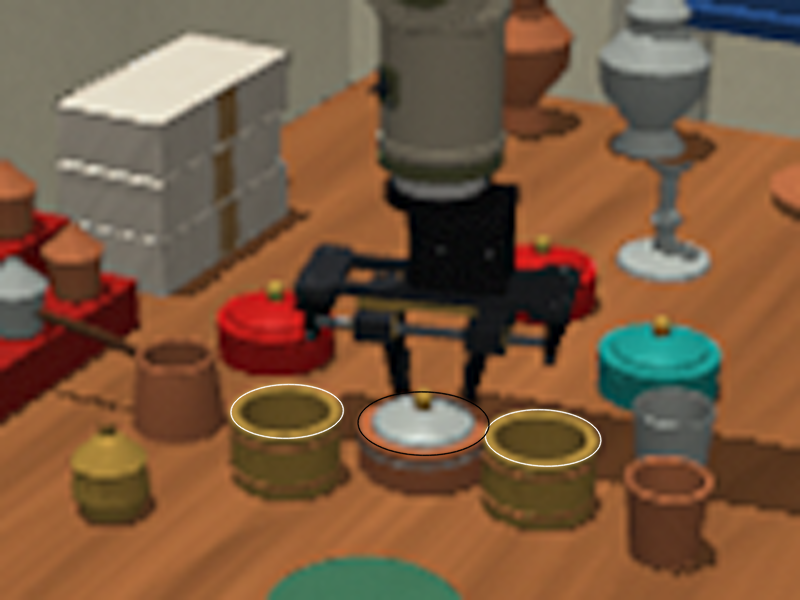

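>>> drive_tool --pt "0 0 -0.3 0" --pt "0 0 -0.7 0" --pt "0 0 -1.1 0" --pt "0 0 -1.5 0" --pt "0 0 -1.9 0" --pt "0 0 -2.3 0" --pt "0 0 -2.7 0" --pt "0 0 -3.1 0" --pt "0 0 -3.5 0" --pt "0 0 -3.9 0" --pt "0 0 -4.3 0" --pt "0 0 -4.7 0" --pt "0 0 -5.1 0" --pt "0 0 -5.5 0" --pt "0 0 -5.9 0" --pt "0 0 -6.3 0" --pt "0 0 -6.7 0" --pt "0 0 -7.1 0" --pt "0 0 -7.5 0"

```text
time: 9.05
ee_pos: [0.5383, -0.0395, 0.0275]
eef_rot: [0.424, 0.566, -0.424, 0.566]
ft_force: [1.4, -3.3, 0.7]
width: 0.0398
```

Run:
```python
from loc import *
from mv import *
go(.0985,0,.028)
t=r.camera('top');s=r.camera('side')
W=(255,255,255)
q=mid+.04*U
C=[(.619,-.0045,.05,.038,W),(.452,-.0535,.05,.038,W),(q[0],q[1],.032,.045,(0,0,0))]
crop('top',t,250,140,410,260,5,'pics/t6.png',C)
crop('side',s,240,140,400,260,5,'pics/s6.png',C)
```

```text
tool x [ 0. -0. -1.] y [0.96 0.28 0.  ]
now along/lat/z mm [-11.    0.3  27.5] target [0.5073 0.0655 0.028 ]
shift cm [ -0.05  -0.04 -10.95] twist -0.02 F [ 1.4 -3.3  0.7] t 9.05 w 0.039842196518797945
```

View pics/t6.png

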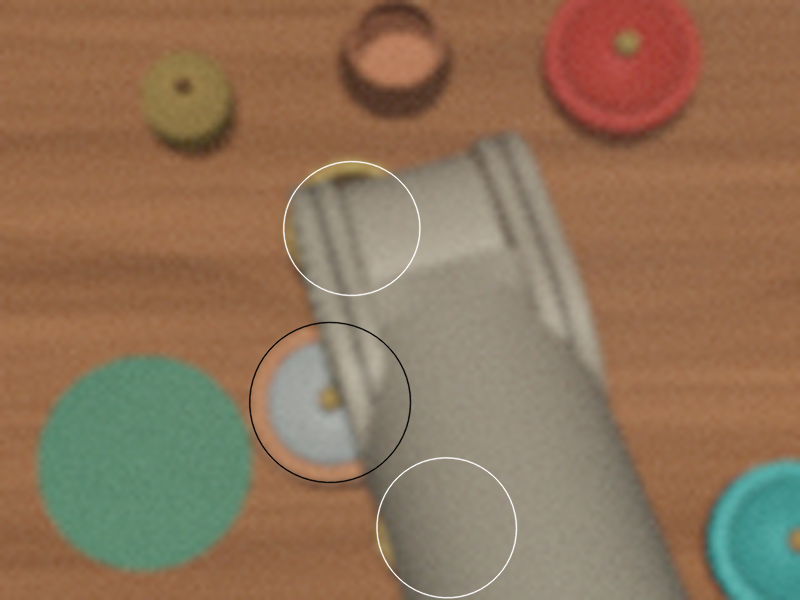

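View pics/s6.png

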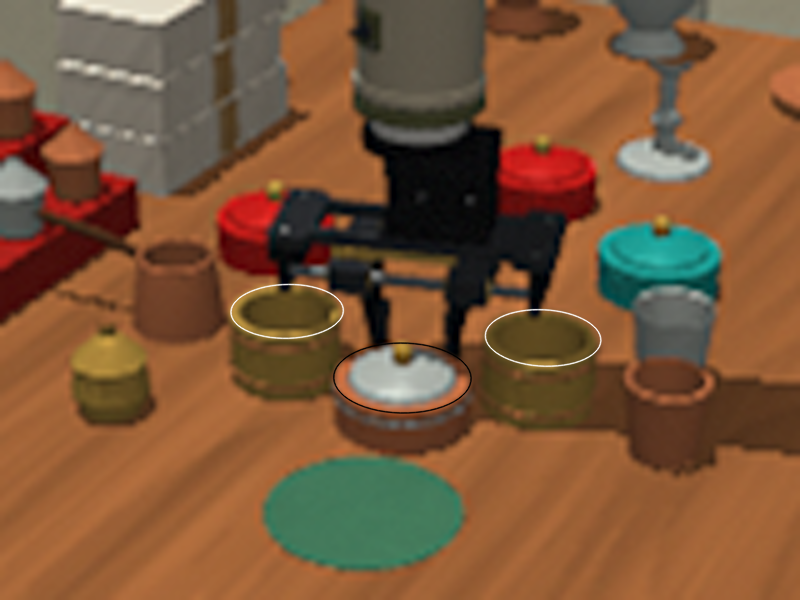

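>>> drive_tool --pt "0 0 -0.4 0" --pt "0 0 -1.0 0" --pt "0 0 -1.6 0" --pt "0 0 -2.2 0" --pt "0 0 -2.8 0" --pt "0 0 -3.4 0" --pt "0 0 -4.0 0" --pt "0 0 -4.6 0" --pt "0 0 -5.2 0" --pt "0 0 -5.8 0" --pt "0 0 -6.4 0" --pt "0 0 -7.0 0" --pt "0 0 -7.6 0" --pt "0 0 -8.2 0" --pt "0 0 -8.7 0" --pt "0 0 -9.2 0" --pt "0 0 -9.7 0" --pt "0 0 -10.1 0" --pt "0 0 -10.4 0" --pt "0 0 -10.6 0"

```text
time: 10.82
ee_pos: [0.5087, 0.0623, 0.0275]
eef_rot: [0.424, 0.566, -0.424, 0.566]
ft_force: [0.8, -2.2, -0.4]
width: 0.0398
```

Run:
```python
from loc import *
from mv import *
go(.0985,0,.028)
s=r.camera('side');t=r.camera('top')
q=mid+.149*U
C=[(q[0],q[1],.032,.045,(0,0,0)),(.494,.1165,0,.062,(255,255,255))]
crop('side',s,260,180,380,270,6,'pics/s7.png',C)
crop('top',t,220,160,380,280,5,'pics/t7.png',C)
```

```text
tool x [-0. -0. -1.] y [ 0.96  0.28 -0.  ]
now along/lat/z mm [95.   0.4 27.5] target [0.5073 0.0655 0.028 ]
shift cm [-0.05 -0.04 -0.35] twist -0.02 F [ 0.8 -2.2 -0.4] t 10.8167 w 0.039762291550837436
```

View pics/s7.png

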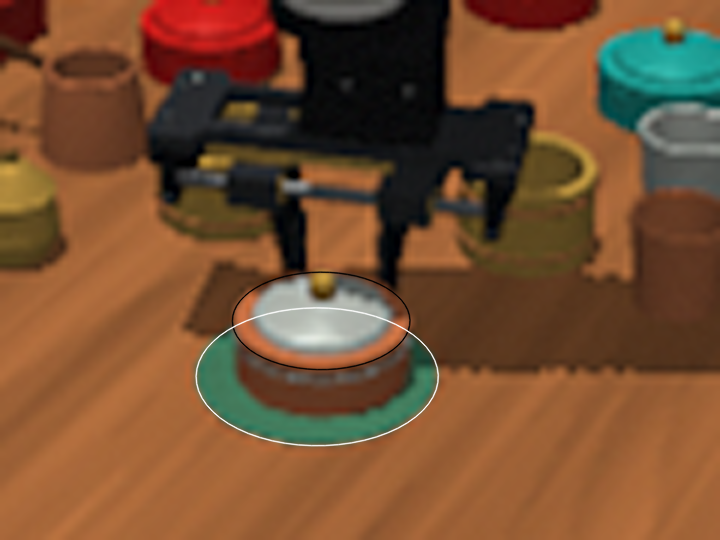

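View pics/t7.png

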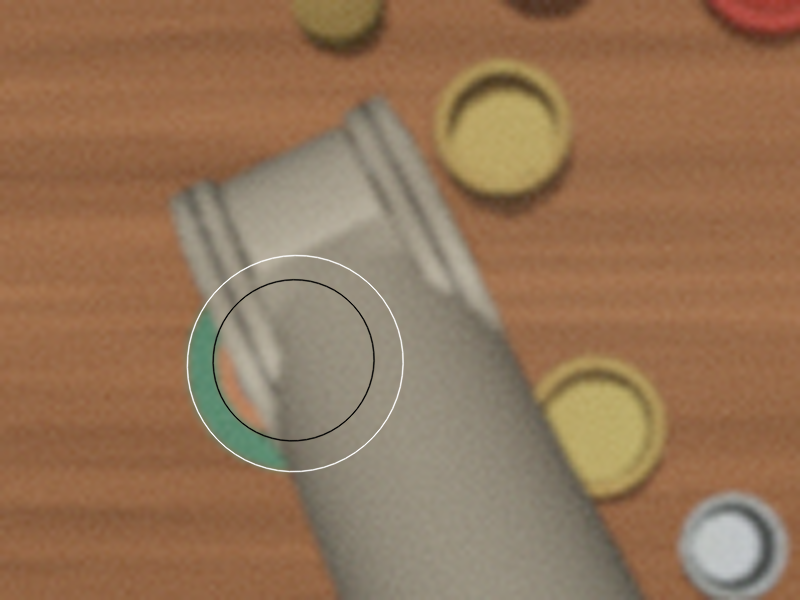

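>>> drive_tool --pt "0 0 -0.2 0" --pt "0 0 -0.4 0" --pt "0 0 -0.5 0" --pt "0 0 -0.5 0" --pt "0 0 -0.3 0" --pt "0 0 0.2 0" --pt "0 0 0.8 0" --pt "0 0 1.6 0" --pt "0 0 2.6 0" --pt "0 0 3.4 0" --pt "0 0 3.8 0" --pt "0 0 4 0" --pt "0 0 4 0"

```text
time: 12.0
ee_pos: [0.5201, 0.0229, 0.0275]
eef_rot: [0.425, 0.565, -0.425, 0.565]
ft_force: [0.2, -0.2, 0.3]
width: 0.0398
```

>>> drive_tool --pt "-0.5 0 0 0" --pt "-1.5 0 0 0" --pt "-3 0 0 0" --pt "-5 0 0 0" --pt "-7 0 0 0" --pt "-9 0 0.5 0" --pt "-11 0 2 0" --pt "-13 0 4 0" --pt "-15 0 6 0" --pt "-16 0 8 0" --pt "-17 0 10 0" --pt "-17 0 12 0" --pt "-17 0 14 0" --pt "-17 0 15 0" --pt "-17 0 16 0" --pt "-17 0 16 0"

```text
time: 13.33
ee_pos: [0.5649, -0.1314, 0.1977]
eef_rot: [0.425, 0.565, -0.425, 0.565]
ft_force: [-0.9, 0.1, -1.2]
width: 0.0402
```

Run:
```python
from loc import *
from mv import *
go(.0985,0,.028)
s=r.camera('side');t=r.camera('top')
q=fit("top",t,(0,0,110),(179,60,255),(255,205,310,260),.032,.036,"lid")
p=fit("side",s,(0,0,110),(179,60,255),(290,215,335,250),.035,.036,"lid")
for a in(q,p): print("offset from felt mm",(a[:2]-[.494,.1165])*1000)
C=[(q[0],q[1],.032,.045,(0,0,0)),(.494,.1165,0,.062,(255,255,255))]
crop('side',s,220,150,400,270,4,'pics/s8.png',C)
crop('top',t,220,140,420,290,4,'pics/t8.png',C)
cv2.imwrite('pics/top8.png',t[:,:,::-1])
```

```text
tool x [ 0. -0. -1.] y [ 0.96   0.278 -0.   ]
now along/lat/z mm [-106.7   -0.2  197.7] target [0.5073 0.0655 0.028 ]
shift cm [ 16.96  -0.05 -20.53] twist -0.04 F [-0.9  0.1 -1.2] t 13.3333 w 0.040199128697129376
top lid [0.4922 0.1159 0.0348] expect r 0.036 n 20
side lid [0.4911 0.1184 0.0349] expect r 0.036 n 14
offset from felt mm [-1.80378182 -0.56507825]
offset from felt mm [-2.86975678  1.89014389]
```

View pics/s8.png

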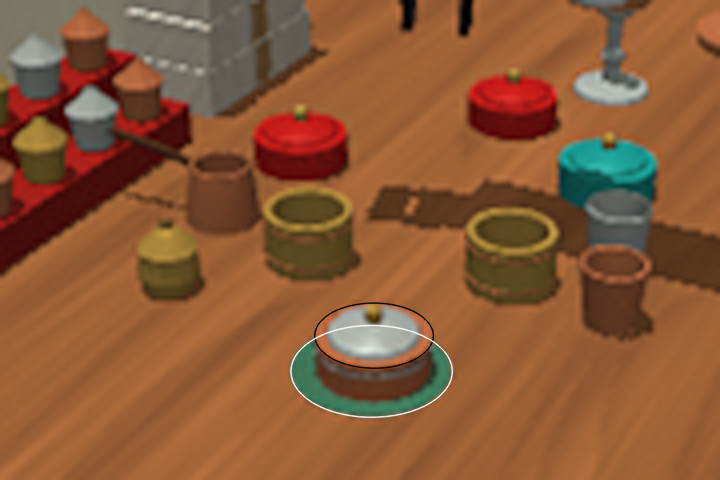

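View pics/t8.png

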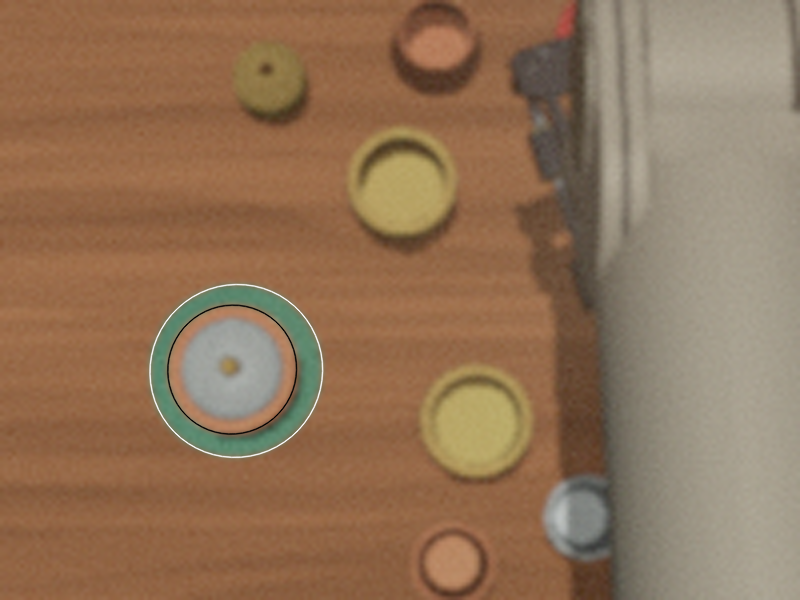

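The dish sits on the felt about 3 mm off centre, with 17 mm of margin. The green ring shows all the way round, and the robot is touching nothing.

```bash
python3 -c "
from bench import r
print(r.close_job(), r.read_state()['time'])"
```

```text
the job is handed in; nothing more can be done
the job is handed in; nothing more can be done
```

The copper dish is through the gap and sitting wholly on the green felt, and the job is handed in at about 13.4 s of the 51 s allowed.

I set the fingers 40 mm apart as a cradle and pushed low against the dish's side wall along the line of the gap. I then backed the fingers off and raised them clear.

- **Placement:** the last pictures put the dish 2 mm (top camera) to 3.5 mm (side camera) from the felt's centre, where up to 17 mm is allowed. Green shows all round it. The two cameras disagree by about 2.7 mm, which is roughly the calibration error.
- **Forces:** the wrist force read at the end of each move was never above about 4 N. I did not see readings between those points.
- **Other wares:** the cups, spice pot, coffee pot, mortars and look-alikes look unmoved in the last pictures. This was judged by eye, not measured. The arm hid part of the top view, so some of them I could check only in the side view. The bowl was outside both final crops and I did not recheck it; the gripper never went near it.

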